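# Switch the vial sorter to its other chute and let the queued vials through

## Task

The vials waiting in the sorter's magazine belong in the other tray, the one the seesaw gate is not feeding now. With a fingertip press down the raised end of the seesaw gate until it rocks right over its pivot, and only then push the slide gate under the magazine fully open by its upturned tab, so that all three vials run down that other chute into its tray. Do not touch or lift any vial, and leave everything else on the bench where it is.

Things in the scene. Friction and masses are not known exactly. Their poses are not given: they have to be found in the camera images.
- sorter: Gravity vial sorter, fixed, 640 mm wide (y), 180 deep (x). Origin: on the bench below the gate's middle; x to the back, y to the left chute, z up. Over the middle a clear magazine 70 x 25 mm, z 158 to 226, on a gantry (x 35 to 105, top z 230) with the gate's tumbler weight below it; under it slide gate and seesaw gate; a chute and tray either side. Ahead of x -55 mm only the slide gate's tab is high.
- gate (a joint): Seesaw gate's tilt, rad: -0.32 = left (+y) end down, feeding the left tray; +0.32 = right end down, right tray; starts at either. A metal trough, 200 mm long (sorter's y), 66 wide inside, 13 mm lips front and back, pivot along x at z 110 mm. A tumbler weight keeps it over on the side where it lies: pressed past level (under 1 N at the end) it falls on to its stop.
- gate_left (a point): Press point on the upper face of the gate's floor, mid-width, 15 mm in from its left end; about 140 mm above the bench when raised, 87 mm when down.
- gate_right (a point): The same point 15 mm in from the gate's right end.
- slide (a joint): Travel of the slide gate, m: 0 = closed (as it starts), 0.027 = fully open against its stop. It slides level along the sorter's +y (to the left), needs about 2 to 3 N, stays where it is left. The vials drop once it has moved some 19 to 22 mm.
- slide_tab (a point): Centre of the slide gate's upturned tab: an upright plate 26 mm wide (sorter's x), 4 mm thick (y), reaching from 154 to 190 mm above the bench, 78 mm in front of the gate's middle, clear of magazine and gate. This point is 174 mm above the bench. Push it on its right (-y) face.
- tray_left: Left receiving tray, part of the sorter, 100 x 146 mm outside, walls 62 mm high (34 mm under the chute), floor about 11 mm up. Origin: centre of its underside, 237 mm left of the sorter's middle, 6 mm above the bench; axes as the sorter's.
- tray_right: Right receiving tray, the mirror image, 237 mm right of the sorter's middle.
- vial1: One of the three vials queued in the magazine (lowest), 16 mm across, 60 mm long, 14 g, flush cap, lying along the sorter's x. Origin: its centre.
- vial2: One of the three vials queued in the magazine (middle), 16 mm across, 60 mm long, 14 g, flush cap, lying along the sorter's x. Origin: its centre.
- vial3: One of the three vials queued in the magazine (top), 16 mm across, 60 mm long, 14 g, flush cap, lying along the sorter's x. Origin: its centre.
- old_left: A vial sorted earlier, lying in the left tray, same size. Origin: its centre. New vials may nudge it.
- old_right: A vial sorted earlier, lying in the right tray, same size. Origin: its centre.
- reagent: white reagent bottle, 60 mm across, 120 mm tall, behind the sorter (bystander). Origin: centre of its underside.
- jar: squat jar, 72 mm across, 70 mm tall, behind the sorter (bystander). Origin: centre of its underside.
- spare_vial: a single vial, 16 mm across and 60 mm tall, standing upright on the bench in front of the sorter (bystander). Origin: centre of its underside.
- marker: marker pen lying on the bench in front of the sorter, 125 mm long, 16 mm thick (bystander). Origin: centre of its underside.
- tube_rack: five-place rack full of capped tubes, 30 x 130 mm, 102 mm tall, in front of the sorter's left half (bystander). Origin: centre of its underside.
- forceps: steel forceps lying on the bench, 130 mm long, 15 mm high (bystander). Origin: centre of its underside.

How it is judged:
On the way, in this order (a step that is already met when the one before it is completed fails the run):
1. the seesaw gate has been rocked over to its other side while the slide gate is still closed (distance of each of gate_left, gate_right from where it was at the start of the episode above 0.042 m and (value of joint gate above 0.25 rad or value of joint gate below -0.25 rad) and value of joint slide below 0.008 m), for 0.2 s.
2. the slide gate has been pushed open (value of joint slide above 0.022 m), for 0.2 s.
At the end, for the whole second after the job is handed in: The gate lies over opposite to its start (beyond 0.25 rad, both ends over 42 mm from their start), the slide gate is open by over 22 mm, and all three vials lie at rest (under 0.03 m/s) in the tray on the gate's low side, centres under 45 mm above its underside (distance of each of gate_left, gate_right from where it was at the start of the episode above 0.042 m and value of joint slide above 0.022 m and ((value of joint gate below -0.25 rad and x of vial1 in the frame of tray_left between -0.05 and 0.05 m and y of vial1 in the frame of tray_left between -0.073 and 0.073 m and z of each of vial1, vial2, vial3 in the frame of tray_left below 0.045 m and x of vial2 in the frame of tray_left between -0.05 and 0.05 m and y of vial2 in the frame of tray_left between -0.073 and 0.073 m and x of vial3 in the frame of tray_left between -0.05 and 0.05 m and y of vial3 in the frame of tray_left between -0.073 and 0.073 m) or (value of joint gate above 0.25 rad and x of vial1 in the frame of tray_right between -0.05 and 0.05 m and y of vial1 in the frame of tray_right between -0.073 and 0.073 m and z of each of vial1, vial2, vial3 in the frame of tray_right below 0.045 m and x of vial2 in the frame of tray_right between -0.05 and 0.05 m and y of vial2 in the frame of tray_right between -0.073 and 0.073 m and x of vial3 in the frame of tray_right between -0.05 and 0.05 m and y of vial3 in the frame of tray_right between -0.073 and 0.073 m)) and linear speed of each of vial1, vial2, vial3 below 0.03 m/s); the robot touches nothing.
It fails at once if a vial is touched by the robot (contact force between any of the fingers, the arm and vial1 above 0.3 N or contact force between any of the fingers, the arm and vial2 above 0.3 N or contact force between any of the fingers, the arm and vial3 above 0.3 N or contact force between any of the fingers, the arm and old_left above 0.3 N or contact force between any of the fingers, the arm and old_right above 0.3 N).
It fails at once if a vial is lifted (z of any of vial1, vial2, vial3 in the frame of sorter above 0.23 m or z of any of old_left, old_right in the frame of sorter above 0.09 m).
It fails at once if something else on the bench is moved by more than 15 mm or lifted (distance of any of reagent, jar, spare_vial, marker, tube_rack, forceps from where it was at the start of the episode above 0.015 m).
It also fails if it takes over 45 s, if anything falls off the work surface, if the arm or the gripper's body presses on something with over 40 N, if the wrist force passes 120 N, or if a joint passes its speed limit or range.

## Robot

A 6-joint arm with a two-finger parallel gripper is mounted at the origin on the work surface. World frame = base frame: x ahead of the robot, y to its left, z up, the work surface at z = 0. Lengths are in m, angles in rad, forces in N, time in s.
With the tool pointing down it reaches from about 0.35 to 0.875 m from the base axis. Payload 4.2 kg.
Tool frame: the origin (TCP) lies midway between the tips of the shut fingers; the grasp point (between the pads) lies 19 mm behind it; z points along the fingers, y is the direction in which the jaws open and shut (so a half turn about z gives the same grasp; the last joint's range is limited). The gripper opens to 87 mm and grips with 3 to 60 N. Pads are 19 mm wide; open, the fingers measure 117 mm over their backs; the gripper's body (75 mm by 190 mm) begins 51 mm behind the grasp point.
Start: joints at [-0.898, 0.385, 0.008, 0, -1.194, -0.259], TCP at [0.251, -0.572, 0.223] pointing down, gripper open.
Joint ranges: [-3.14, 3.14], [-1.21, 2.06], [-1.07, 1.41], [-3.16, 2.05], [-2.99, -0.16], [-3.1, 3.1]. Speed limits (rad/s): [2.79, 2.79, 3.14, 3.14, 3.14, 3.14].

## Interface

Orientations are given as a unit quaternion [w, x, y, z].
In Python, from bench import robot gives the robot as it stands.
- The arm moves only by the tool send_rows, never from a script. Its argument "series" is a list that holds one entry, the list of rows, each a list of 6 numbers: the shift along the world's x, y, z in mm, then the turn, a rotation vector about the world's x, y, z in degrees. A call has 1 to 10 rows; each row is the pose to reach, as a shift and turn from the pose commanded when the call began; what a row does not reach only later rows make up. A row lasts 1/8 s, in which the tool goes at most 62.5 mm and 10.7 degrees, less where a joint would pass 70% of its speed; a pose out of reach is approached as far as the arm can. A call with a gripper value outside its range is refused whole. "gripper" is the opening in per cent of the stroke, from 0 (shut) to 100 (fully open), set as the call begins (left out, the last holds). The fingers move at their own pace and stop on an object; "squeeze" is the grip in N (left out, the last holds). Time passes only in rows, so rows that repeat a pose let the fingers close. It gives the time, the measured TCP pose, the force and the opening at its end, in the units of the state.
- robot.get_obs(): the state, without advancing time (a new reading comes with each control period).
- robot.capture(name): name is "side" or "top" or "wrist"; returns the picture (400x640x3 uint8, red, green, blue); there is no depth.
- robot.calibration(name): a dict with "fx", "fy", "cx", "cy" (pixels), "xyz" and "orientation" of the camera in the world. Camera axes: x right, y up, looking along -z (the intrinsics and any distortion apply to the point x, -y, -z); pixel columns grow to the right and rows downward; lengths in m; the calibration is good to about 2 mm. A picture is of the moment at which its call begins: read the wrist's pose just before it. calibration takes no time and is no camera call; for the wrist camera it gives the pose at the moment of the call.
- robot.finish_job(): hands the job in, once; it reports no verdict.
Trained networks look in the newest picture that a camera, given by its name, has taken for a name from the list of things; names that differ only in an ending like _2 or _b are one class to them, and where a whole thing is asked for, a point or a joint stands for the part that bears it (a point fixed in the world has none). Each returns a list of dicts, best first, with "score" (0 to 1); they miss things now and then, are a little off and sometimes report something else, mostly with a low value. They report only what shows in the picture. A call takes as long as a camera call.
- robot.look_for(camera, thing): "xyz" ([x, y, z] in m, in world coordinates, good to about 4 mm: the middle of the surface that is visible of it).
- robot.silhouettes(camera, thing): "region" (400x640 bool, what is visible of it).
- robot.mark_of(camera, thing): "xyz" ([x, y, z] in m, in world coordinates, good to about 4 mm: a listed point, or the origin of a listed thing).
The state is a dict: "time_s": time; "qpos": joint angles; "joint_velocities": joint speeds; "joint_efforts": joint torques, N m; "tool_pos": TCP position; "eef_rot": TCP orientation; "contact_force": force on the tool from outside, world axes, zero at the start; "ft_torque": the same for the moment, N m; "width": opening from 0.0 (shut) to 1.0 (fully open).
Only numpy, scipy, OpenCV 4.12 (cv2) and the standard library are available. Lean on these libraries where they do the work, as an engineer would, in place of code of your own. Each camera call takes 0.05 s, during which the arm holds its last target. There are 200 camera calls.

## Working session

There is one attempt and no reset: what is moved stays moved. The work goes in short steps, Python scripts to look and compute and a tool call to move; the robot and the scene stay as the last step left them, time stands still between calls to the robot, and variables do not carry over. Pictures are saved under pics/ and viewed, about 8 in all and at most 12, crops included, and the job is handed in when it is done.

Besides the shell and the picture viewer there is one more tool, called after "Call:" as name(argument=value, ...) on one line, values as JSON. send_rows: Moves the arm, as the interface text tells. Its arguments: {"type":"object","properties":{"series":{"type":"array"},"gripper":{"type":"number"},"squeeze":{"type":"number"}},"required":["series"]}

```bash
mkdir -p pics
python3 - <<'E'
from bench import robot
import cv2,numpy as np
for c in("side","top"):
    im=robot.capture(c); cv2.imwrite(f"pics/{c}0.png",im[:,:,::-1])
    for t in("gate_left","gate_right","slide_tab","tray_left","tray_right","sorter","tube_rack","spare_vial","marker","forceps"):
        r=robot.mark_of(c,t)
        print(c,t,[(np.round(d["xyz"],3).tolist(),round(d["score"],2)) for d in r[:2]])
o=robot.get_obs();print(o["time_s"],o["tool_pos"],o["eef_rot"],o["width"])
E
```

```text
side gate_left [([0.59, 0.097, 0.138], 0.71), ([0.579, 0.017, 0.003], 0.37)]
side gate_right [([0.566, -0.066, 0.086], 0.93), ([0.589, 0.099, 0.141], 0.69)]
side slide_tab [([0.501, 0.029, 0.173], 0.64)]
side tray_left [([0.618, 0.254, 0.007], 0.95), ([0.503, 0.029, 0.171], 0.2)]
side tray_right [([0.542, -0.21, 0.004], 0.92)]
side sorter [([0.577, 0.015, 0.002], 0.97)]
side tube_rack [([0.442, 0.298, 0.003], 0.63), ([0.502, 0.03, 0.173], 0.57)]
side spare_vial [([0.471, 0.088, 0.004], 0.51)]
side marker []
side forceps [([0.368, -0.24, 0.002], 0.51)]
top gate_left [([0.59, 0.099, 0.141], 0.97), ([0.577, 0.018, 0.002], 0.49)]
top gate_right [([0.567, -0.06, 0.089], 0.76), ([0.723, -0.123, -0.003], 0.74)]
top slide_tab [([0.503, 0.034, 0.178], 0.8)]
top tray_left [([0.617, 0.255, 0.006], 0.61)]
top tray_right [([0.544, -0.217, 0.006], 0.63), ([0.719, -0.118, -0.002], 0.51)]
top sorter [([0.576, 0.018, 0.003], 0.61)]
top tube_rack [([0.438, 0.3, 0.001], 0.79), ([0.502, 0.031, 0.174], 0.54)]
top spare_vial [([0.471, 0.088, -0.004], 0.37)]
top marker [([0.41, -0.067, -0.002], 0.68)]
top forceps [([0.37, -0.237, 0.002], 0.8)]
1.1 [ 0.25133778 -0.57221698  0.22255114] [-4.53467505e-06 -2.05429704e-01  9.78671874e-01  3.58539451e-06] 1.000204743103558
```

View pics/side0.png

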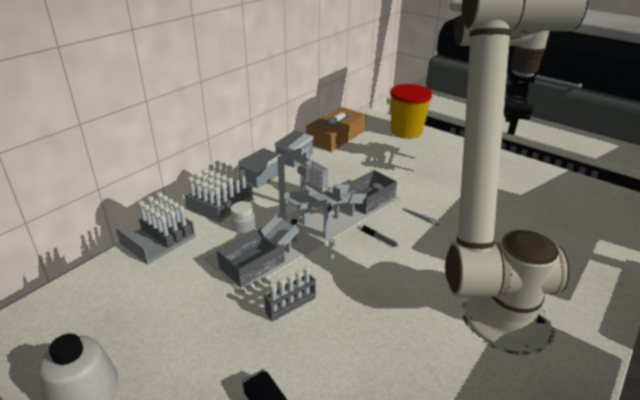

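View pics/top0.png

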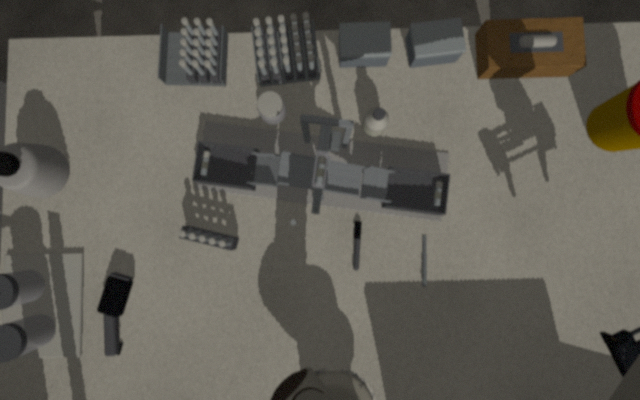

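Call:
send_rows(series=[[[10,25,40,0,0,5],[25,75,80,0,0,12],[45,130,120,0,0,20],[65,185,130,0,0,28],[85,240,130,0,0,36],[105,295,130,0,0,44],[125,350,130,0,0,51],[145,405,130,0,0,57.3],[165,460,130,0,0,57.3],[185,515,130,0,0,57.3]]], gripper=0)

```text
time_s: 2.35
tool_pos: [0.4365, -0.0553, 0.3531]
eef_rot: [0.001, -0.65, 0.76, -0.0]
contact_force: [2.3, -1.0, -0.5]
width: 0.018
```

Call:
send_rows(series=[[[20,50,0,0,0,0],[35,95,0,0,0,0],[50,140,0,0,0,0],[55,160,0,0,0,0],[55,160,0,0,0,0]]])

```text
time_s: 2.98
tool_pos: [0.4913, 0.1035, 0.3522]
eef_rot: [-0.001, -0.65, 0.76, 0.0]
contact_force: [-0.8, 0.2, 0.9]
width: 0.006
```

Run:
```python
from bench import robot
import cv2,numpy as np
from scipy.spatial.transform import Rotation as R
o=robot.get_obs();print(o["time_s"],o["tool_pos"],o["eef_rot"],o["width"],o["qpos"])
k=robot.calibration("wrist");print(k)
im=robot.capture("wrist"); cv2.imwrite("pics/w0.png",im[:,:,::-1])
for t in("gate_left","gate_right","slide_tab","sorter","spare_vial"):
    r=robot.mark_of("wrist",t)
    print(t,[(np.round(d["xyz"],3).tolist(),round(d["score"],2)) for d in r[:2]])
```

```text
2.975 [0.49129991 0.103496   0.35218063] [-5.18517559e-04 -6.50123593e-01  7.59828294e-01  9.51655664e-05] 0.006019839834960287 [ 5.31526758e-01  1.05239378e-01 -4.64351810e-02 -5.64501301e-06
 -1.42017611e+00 -6.86827828e-01]
{'fx': 301.92349329280654, 'fy': 301.92349329280654, 'cx': 314.1783777380985, 'cy': 202.67970251602432, 'xyz': array([0.48098287, 0.03785763, 0.51506097]), 'orientation': array([ 0.07770195, -0.00877358, -0.12061991,  0.9896142 ])}
gate_left []
gate_right [([0.567, -0.061, 0.087], 0.56)]
slide_tab [([0.506, 0.034, 0.171], 0.77), ([0.578, 0.022, -0.001], 0.56)]
sorter [([0.581, 0.02, 0.001], 0.9)]
spare_vial [([0.468, 0.087, 0.001], 0.42)]
```

View pics/w0.png

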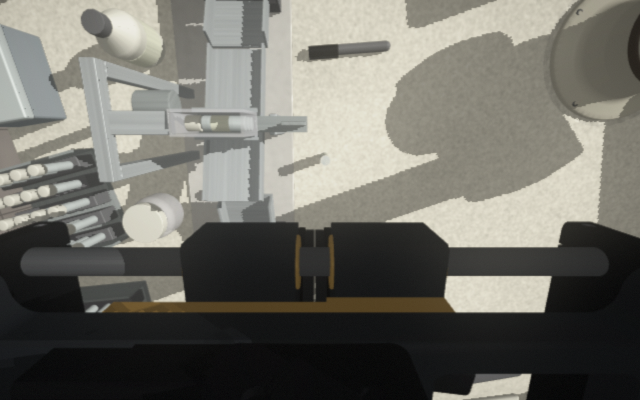

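Call:
send_rows(series=[[[20,5,-20,-8,1.3,0],[50,5,-50,-16,2.6,0],[80,0,-80,-24.7,3.9,0],[91,-7,-120,-24.7,3.9,0],[91,-7,-160,-24.7,3.9,0],[91,-7,-182,-24.7,3.9,0],[91,-7,-182,-24.7,3.9,0],[91,-7,-182,-24.7,3.9,0]]])

```text
time_s: 4.28
tool_pos: [0.5831, 0.0957, 0.1719]
eef_rot: [-0.164, -0.634, 0.743, -0.141]
contact_force: [0.1, 0.2, 0.9]
width: 0.008
```

Run:
```python
from bench import robot
import cv2,numpy as np
o=robot.get_obs();print(o["time_s"],o["tool_pos"],o["eef_rot"],o["qpos"],o["contact_force"])
im=robot.capture("side"); cv2.imwrite("pics/s1.png",cv2.resize(im[100:300,170:490,::-1],None,fx=2.5,fy=2.5))
for c in("side",):
  for t in("gate_left","slide_tab"):
    r=robot.mark_of(c,t)
    print(t,[(np.round(d["xyz"],3).tolist(),round(d["score"],2)) for d in r[:2]])
```

```text
4.275 [0.58306682 0.09571852 0.17188616] [-0.16356774 -0.63397086  0.74258581 -0.14104207] [ 0.5921705   0.47312592 -0.17709341  0.33363771 -1.24363723 -0.90949684] [0.12981067 0.1997767  0.8945321 ]
gate_left [([0.591, 0.098, 0.139], 0.71)]
slide_tab [([0.502, 0.03, 0.173], 0.7), ([0.564, -0.066, 0.086], 0.34)]
```

View pics/s1.png

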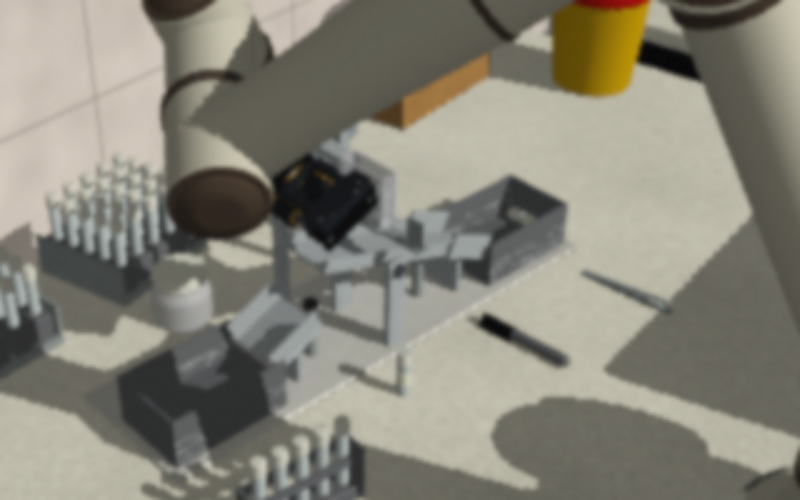

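The gripper, at about (330,210), leans left of the magazine with its tip over the raised gate end at (335,245). The left end is up. I'll press down in small steps.

Call:
send_rows(series=[[[0,0,-15,0,0,0],[0,0,-25,0,0,0],[0,0,-33,0,0,0],[0,0,-41,0,0,0],[0,0,-49,0,0,0],[0,0,-57,0,0,0],[0,0,-64,0,0,0],[0,0,-69,0,0,0],[0,0,-69,0,0,0],[0,0,-69,0,0,0]]])

```text
time_s: 5.68
tool_pos: [0.5825, 0.0959, 0.1018]
eef_rot: [-0.164, -0.634, 0.742, -0.141]
contact_force: [-0.6, 0.1, 0.7]
width: 0.01
```

Run:
```python
from bench import robot
import cv2,numpy as np
o=robot.get_obs();print(o["time_s"],o["tool_pos"],o["contact_force"])
for c in("side","top"):
  im=robot.capture(c)
  for t in("gate_left","gate_right","slide_tab"):
    r=robot.mark_of(c,t)
    print(t,[(np.round(d["xyz"],3).tolist(),round(d["score"],2)) for d in r[:2]])
```

```text
5.675 [0.58251297 0.09586956 0.10178494] [-0.60593466  0.05956967  0.68325859]
gate_left [([0.591, 0.098, 0.087], 0.69)]
gate_right [([0.567, -0.062, 0.14], 0.93)]
slide_tab [([0.504, 0.032, 0.173], 0.71)]
gate_left [([0.59, 0.102, 0.09], 0.57), ([0.365, -0.239, -0.001], 0.49)]
gate_right [([0.567, -0.052, 0.14], 0.57), ([0.365, -0.238, 0.0], 0.36)]
slide_tab [([0.504, 0.032, 0.175], 0.72)]
```

Gate is over (left 87 mm, right 140 mm). Retreat, level the tool, and go to the right of the tab.

Call:
send_rows(series=[[[0,0,50,0,0,0],[0,0,110,0,0,0],[-20,0,160,0,0,0],[-60,-10,190,8,-1.3,0],[-91,-50,190,16,-2.6,0],[-91,-100,190,24.7,-3.9,0],[-91,-100,150,24.7,-3.9,0],[-91,-100,100,24.7,-3.9,0],[-91,-100,68,24.7,-3.9,0],[-91,-100,68,24.7,-3.9,0]]])

```text
time_s: 7.32
tool_pos: [0.4895, -0.0049, 0.1676]
eef_rot: [-0.003, -0.649, 0.761, 0.001]
contact_force: [0.3, 0.2, 1.1]
width: 0.004
```

Run:
```python
from bench import robot
import cv2,numpy as np
o=robot.get_obs();print(o["time_s"],o["tool_pos"],o["eef_rot"],o["contact_force"])
im=robot.capture("wrist"); cv2.imwrite("pics/w2.png",im[:,:,::-1])
im=robot.capture("side"); cv2.imwrite("pics/s2.png",cv2.resize(im[100:300,170:490,::-1],None,fx=2.5,fy=2.5))
for t in("gate_left","gate_right","slide_tab"):
    r=robot.mark_of("side",t)
    print(t,[(np.round(d["xyz"],3).tolist(),round(d["score"],2)) for d in r[:2]])
```

```text
7.325 [ 0.4895231  -0.00485968  0.16756718] [-0.00268338 -0.64929062  0.76053459  0.00127394] [0.26106862 0.1665642  1.07708069]
gate_left [([0.594, 0.1, 0.085], 0.6)]
gate_right [([0.564, -0.062, 0.14], 0.75)]
slide_tab [([0.503, 0.029, 0.173], 0.7)]
```

View pics/s2.png

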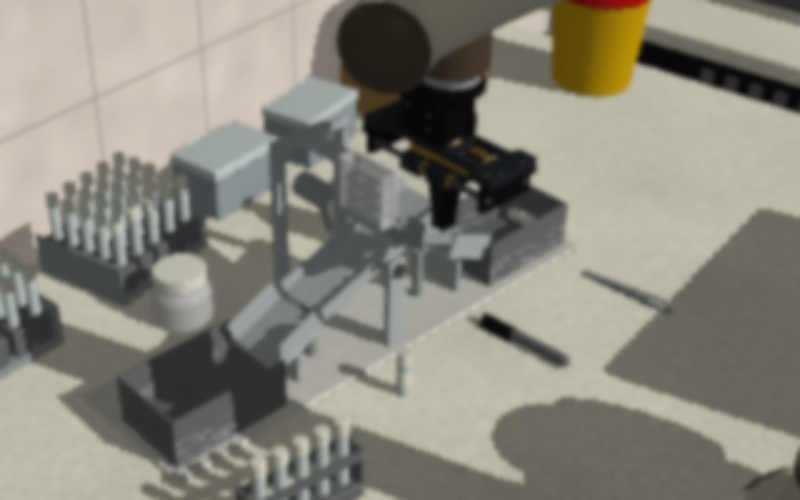

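Gate left end is down, and the shut finger at (445,205) stands right of the tab at (405,232). Pushing along the sorter's +y.

Call:
send_rows(series=[[[1.6,10,3,0,0,0],[3,19,3,0,0,0],[4,26,3,0,0,0],[5,32,3,0,0,0],[6,38,3,0,0,0],[7,44,3,0,0,0],[7.7,48,3,0,0,0],[8,51,3,0,0,0],[8,51,3,0,0,0]]])

```text
time_s: 8.7
tool_pos: [0.4992, 0.0459, 0.1725]
eef_rot: [-0.001, -0.65, 0.76, -0.001]
contact_force: [0.9, -5.8, 0.7]
width: 0.002
```

Run:
```python
from bench import robot
import cv2,numpy as np
o=robot.get_obs();print(o["time_s"],o["tool_pos"],o["contact_force"])
for c in("side","top"):
  im=robot.capture(c); 
  for t in("slide_tab","gate_left","vial1","vial2","vial3"):
    r=robot.mark_of(c,t)
    print(c,t,[(np.round(d["xyz"],3).tolist(),round(d["score"],2)) for d in r[:4]])
  if c=="side":cv2.imwrite("pics/s3.png",cv2.resize(im[100:300,170:490,::-1],None,fx=2.5,fy=2.5))
```

```text
8.7 [0.49923353 0.04591169 0.17249433] [ 0.91299385 -5.79655446  0.65967112]
side slide_tab [([0.507, 0.059, 0.174], 0.64)]
side gate_left [([0.59, 0.101, 0.086], 0.57)]
side vial1 [([0.599, 0.131, 0.084], 0.57), ([0.604, 0.161, 0.064], 0.41), ([0.58, 0.042, 0.111], 0.41), ([0.537, -0.276, 0.02], 0.2)]
side vial2 [([0.599, 0.131, 0.084], 0.57), ([0.604, 0.161, 0.064], 0.41), ([0.58, 0.042, 0.111], 0.41), ([0.537, -0.276, 0.02], 0.2)]
side vial3 [([0.599, 0.131, 0.084], 0.57), ([0.604, 0.161, 0.064], 0.41), ([0.58, 0.042, 0.111], 0.41), ([0.537, -0.276, 0.02], 0.2)]
top slide_tab []
top gate_left [([0.593, 0.102, 0.088], 0.72)]
top vial1 [([0.622, 0.283, 0.022], 0.68), ([0.587, 0.107, 0.091], 0.56), ([0.618, 0.297, 0.023], 0.48)]
top vial2 [([0.622, 0.283, 0.022], 0.68), ([0.587, 0.107, 0.091], 0.56), ([0.618, 0.297, 0.023], 0.48)]
top vial3 [([0.622, 0.283, 0.022], 0.68), ([0.587, 0.107, 0.091], 0.56), ([0.618, 0.297, 0.023], 0.48)]
```

View pics/s3.png

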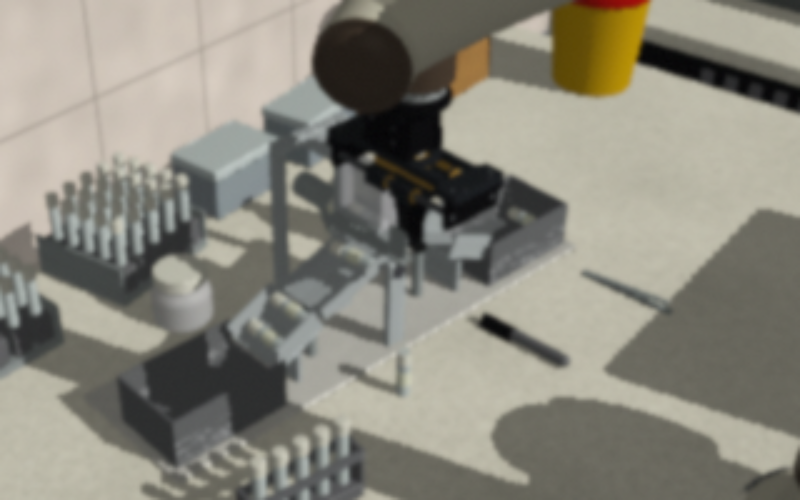

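The vials are out on the left chute at (290,300) and (262,332), with one still on the gate at (350,255). The tab is at its stop (5.8 N). Now I'll back off.

Call:
send_rows(series=[[[0,0,0,0,0,0],[-1,-6,0,0,0,0],[-4,-25,0,0,0,0],[-10,-30,40,0,0,0],[-20,-30,90,0,0,0],[-50,-40,130,0,0,0],[-80,-60,150,0,0,0],[-80,-80,150,0,0,0],[-80,-80,150,0,0,0],[-80,-80,150,0,0,0]]])

```text
time_s: 10.55
tool_pos: [0.4191, -0.0333, 0.3221]
eef_rot: [-0.0, -0.649, 0.761, 0.0]
contact_force: [-0.6, 0.3, -0.4]
width: 0.003
```

Run:
```python
from bench import robot
import cv2,numpy as np
o=robot.get_obs();print(o["time_s"],o["tool_pos"],o["contact_force"])
ims=[]
for c in("side","top"):
  im=robot.capture(c); 
  for t in("slide_tab","gate_left","gate_right","vial1","spare_vial","tube_rack","marker"):
    r=robot.mark_of(c,t)
    print(c,t,[(np.round(d["xyz"],3).tolist(),round(d["score"],2)) for d in r[:5]])
  cr=im[100:260,190:430] if c=="side" else im[90:250,180:420]
  ims.append(cv2.resize(cr[:,:,::-1],None,fx=2.5,fy=1.85,interpolation=cv2.INTER_CUBIC))
cv2.imwrite("pics/end.png",np.vstack(ims))
```

```text
10.55 [ 0.41912169 -0.03332434  0.32211401] [-0.58704839  0.31556947 -0.38096825]
side slide_tab [([0.505, 0.056, 0.174], 0.65)]
side gate_left [([0.593, 0.101, 0.085], 0.9), ([0.534, -0.274, 0.021], 0.7), ([0.579, 0.014, 0.002], 0.18)]
side gate_right [([0.565, -0.061, 0.142], 0.84), ([0.762, 0.139, 0.001], 0.49)]
side vial1 [([0.624, 0.282, 0.022], 0.38)]
side spare_vial [([0.472, 0.085, 0.002], 0.51), ([0.441, 0.301, 0.005], 0.34)]
side tube_rack [([0.44, 0.297, 0.003], 0.9)]
side marker [([0.409, -0.073, 0.006], 0.64)]
top slide_tab [([0.579, 0.014, 0.0], 0.35)]
top gate_left [([0.592, 0.102, 0.088], 0.88), ([0.622, 0.255, 0.004], 0.36)]
top gate_right [([0.566, -0.057, 0.141], 0.58), ([0.578, 0.017, 0.001], 0.51)]
top vial1 [([0.624, 0.282, 0.023], 0.66), ([0.62, 0.298, 0.022], 0.5), ([0.575, 0.242, 0.027], 0.44)]
top spare_vial [([0.472, 0.089, -0.002], 0.39)]
top tube_rack [([0.439, 0.301, 0.002], 0.87)]
top marker []
```

View pics/end.png

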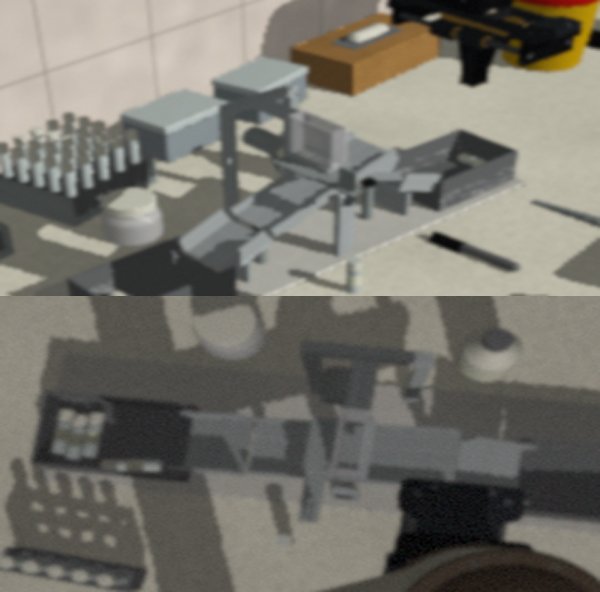

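The left tray shows four vials: three side by side at (78,435) and one along the front wall at (140,466). The magazine, gate and chute are empty. I'll let it settle for 1 s and hand in.

Call:
send_rows(series=[[[0,0,0,0,0,0],[0,0,0,0,0,0],[0,0,0,0,0,0],[0,0,0,0,0,0],[0,0,0,0,0,0],[0,0,0,0,0,0],[0,0,0,0,0,0],[0,0,0,0,0,0]]])

```text
time_s: 12.35
tool_pos: [0.4193, -0.0332, 0.3225]
eef_rot: [-0.0, -0.65, 0.76, 0.0]
contact_force: [-0.4, -0.2, 0.0]
width: 0.004
```

Run:
```python
from bench import robot
import numpy as np
robot.capture("top")
print([(np.round(d["xyz"],3).tolist(),round(d["score"],2)) for d in robot.mark_of("top","vial1")])
print(robot.finish_job())
```

```text
[([0.578, 0.245, 0.026], 0.68), ([0.622, 0.284, 0.024], 0.55), ([0.62, 0.296, 0.022], 0.46)]
the job is handed in; nothing more can be done
None
```

All three vials ran down into the left tray, and I handed the job in at about 12.5 s; no verdict is reported.

- **Gate:** I pressed the raised left end with the shut fingers, leaning the tool away from the gantry, until it rocked over. The left end now reads about 87 mm and the right about 140 mm, the reverse of the start. The slide gate was still closed at that point.
- **Slide gate:** I then pushed the tab about 27 mm towards +y, until the force rose to 5.8 N, which I took as the stop. After I backed off, the side camera still showed the tab 26–27 mm from its start.
- **Vials:** The last picture viewed shows four vials lying in the left tray, the three new ones and the old one. The magazine, gate and chute are empty.
- **Bystanders:** The tube rack and spare vial read where they started, within the few mm of camera error, and so does the marker (side camera only). I did not re-measure the reagent bottle, jar or forceps.

**Checks that were weaker or disagreed:**
- The detector found only three of the four vials in the tray; I counted the fourth by eye.
- After the push, the top camera did not find the tab, so its final position rests on the side camera alone.
- The vial along the front wall lies close to it, roughly 39 mm from the tray's middle against a limit of 50 mm.

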